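Offer up the hopper plate to the grinder

TASK

First push the grinder's black throat insert down until it is fully home. Then pick up the large hopper plate with the four holes and the rectangular collar, and hold it level about a centimetre above the grinder's top face, not touching it, with its four holes lined up over the four threaded holes so that the screws can be put in. Finish while still holding the plate there, keep still, and leave everything else where it is.

Things in the scene. Friction and masses are not known exactly. Their poses are not given: they have to be found in the camera images.
- grinder: Low coffee grinder, fixed: a throat block with a flat bright top face 130 x 84 mm, 120 mm above the counter, and a lying motor (below 110 mm) beyond it at +x. Origin: on the counter under the throat's centre; z up, x along the 130 mm length towards the motor. The face has a 6 mm threaded hole near each corner (x = +-54, y = +-31 mm) and a 57 mm round throat in the middle.
- insert (a joint): How far the black throat insert has been pushed down into the throat: 0 = 10 mm proud of the top face, 0.010 m = fully home against its stop, its top flush with the top face. It slides stiffly straight down, needs about 8 N (10 to 15 N is plenty), and stays where it is left.
- insert_top (a point): Centre of the top of the throat insert: a black ring 54 mm across with a finger guard cross and a flat hub 28 mm across in the middle, the place to push. The point is on the hub's top.
- plate: Hopper plate, aluminium, about 0.25 kg, lying loose: 130 x 84 x 4 mm with a 10 mm hole near each corner and, in its middle, an upright rectangular collar, open through, 60 (along x) by 40 mm (along y) outside, 4 mm walls, its rim 44 mm above the underside. Origin: centre of the underside; x along the 130 mm, z up. Pinch the collar across its 40 mm. It fits either way round.
- hole0 (a point): Centre of a corner hole of the plate, at its underside, at x = 54, y = 31 mm in the plate's frame.
- hole1 (a point): Centre of a corner hole of the plate, at its underside, at x = -54, y = 31 mm in the plate's frame.
- hole2 (a point): Centre of a corner hole of the plate, at its underside, at x = -54, y = -31 mm in the plate's frame.
- hole3 (a point): Centre of a corner hole of the plate, at its underside, at x = 54, y = -31 mm in the plate's frame.
- thread0 (a point): Centre of a threaded hole of the grinder, in its top face, at x = 54, y = 31 mm in the grinder's frame.
- thread1 (a point): Centre of a threaded hole of the grinder, in its top face, at x = -54, y = 31 mm in the grinder's frame.
- thread2 (a point): Centre of a threaded hole of the grinder, in its top face, at x = -54, y = -31 mm in the grinder's frame.
- thread3 (a point): Centre of a threaded hole of the grinder, in its top face, at x = 54, y = -31 mm in the grinder's frame.
- small_collar: Bystander: another, smaller aluminium hopper plate, 90 x 70 x 4 mm with two holes and a round neck 50 mm across and 34 mm high overall; not the one wanted; origin: centre of its underside.
- tamper: Bystander: steel coffee tamper, 58 mm across and 88 mm high; origin: centre of its underside.
- pitcher: Bystander: steel milk pitcher, 84 mm across and 105 mm high, with a handle; origin: centre of its underside.
- screwdriver: Bystander: screwdriver, 190 mm long, lying across in front of the robot; origin: on its underside.
- cup_stack: Bystander: stack of white paper cups, 80 mm across and 152 mm high; origin: centre of its underside.
- cup: Bystander: white coffee cup with handle, 76 mm across and 60 mm high; origin: centre of its underside.

How it is judged (in metres and radians):
On the way, in this order (a step that is already met when the one before it is completed fails the run):
1. the throat insert is pushed fully home while the plate still lies on the counter (value of joint insert above 0.0085 m and height (world z) of plate below 0.02 m), for 0.2 s.
2. the plate is lifted clear of the counter in the gripper (height (world z) of plate above 0.05 m and contact force between plate and the fingers above 0.5 N), for 0.2 s.
At the end, for the whole second after the job is handed in: Insert home within 1.5 mm; plate held in the fingers, still, level within 0.1 rad, underside 3 to 25 mm above the grinder's top face (120 mm above the counter) and not touching it; each of its four holes within 4.5 mm sideways of a threaded hole, either way round (value of joint insert above 0.0085 m and z of plate in the frame of grinder between 0.123 and 0.145 m and ((horizontal distance between hole0 and thread0 below 0.0045 m and horizontal distance between hole1 and thread1 below 0.0045 m and horizontal distance between hole2 and thread2 below 0.0045 m and horizontal distance between hole3 and thread3 below 0.0045 m) or (horizontal distance between hole0 and thread2 below 0.0045 m and horizontal distance between hole1 and thread3 below 0.0045 m and horizontal distance between hole2 and thread0 below 0.0045 m and horizontal distance between hole3 and thread1 below 0.0045 m)) and angle between plate's own z axis and vertical below 0.1 rad and contact force between plate and the fingers above 0.5 N and contact force between plate and grinder below 0.1 N and linear speed of plate below 0.02 m/s and angular speed of plate below 0.2 rad/s); the arm keeps its last pose, push and grip.
It fails at once if a bystander is moved more than 30 mm (distance of any of small_collar, tamper, pitcher, screwdriver, cup_stack, cup from where it was at the start of the episode above 0.03 m).
It also fails if it takes over 70 s, if anything falls off the work surface, if the arm or the gripper's body presses on something with over 40 N, if the wrist force passes 120 N, or if a joint passes its speed limit or range.

ROBOT

A 6-joint arm with a two-finger parallel gripper is mounted at the origin on the work surface. World frame = base frame: x ahead of the robot, y to its left, z up, the work surface at z = 0. Lengths are in mm, angles in rad, forces in N, time in s.
With the tool pointing down it reaches from about 350 to 975 mm from the base axis. Payload 7.1 kg.
Tool frame: the origin (TCP) lies midway between the tips of the shut fingers; the grasp point (between the pads) lies 19 mm behind it; z points along the fingers, y is the line along which they close (so a half turn about z gives the same grasp; the last joint's range is limited). The gripper opens to 88 mm and grips with 3 to 60 N. Pads are 20 mm wide; open, the fingers measure 115 mm over their backs; the gripper's body (75 mm by 178 mm) begins 61 mm behind the grasp point.
Start: joints at [-1.201, 0.423, 1.63, -0, 1.089, -0.019], TCP at [236.94, -578.329, 222.675] pointing down, gripper open.
Joint ranges: [-3, 3], [-0.9, 2.11], [0.09, 2.58], [-1.31, 4.45], [0.11, 2.69], [-2.54, 2.54]. Speed limits (rad/s): [2.39, 2.39, 3.01, 3.14, 3.14, 3.14].

INTERFACE

Orientations are given as a rotation vector (axis times angle).
In Python, from workcell import status, eyes, ticket gives the robot as it stands.
- The arm moves only by the shell command python3 -m jog 'ROWS' [OPENING]. ROWS is a JSON list of rows, 1 to 5 of them, each of 6 numbers: dx, dy, dz in mm, then a rotation vector rx, ry, rz in rad; each row shifts and turns the commanded pose from where the row before left it, along the tool's axes as they then stand; what a row does not reach is not made up. A row lasts 1/12 s, in which the tool goes at most 41.7 mm and 0.125 rad, less where a joint would pass 70% of its speed; a pose out of reach is approached as far as the arm can. OPENING is the finger opening in mm, set as the command begins (- or left out keeps the last). The fingers move at their own pace and stop on an object; the grip force is fixed at half the most. Time passes only in rows, so rows that do not move let the fingers close. It prints the time, the measured TCP pose, the force, the opening and the grip force at its end.
- status.get_obs(): the state, without advancing time (a new reading comes with each control period).
- eyes.get_image(name): name is "scene" or "top" or "wrist"; returns a dict with "img" (420x560x3 uint8, red, green, blue), "range_z" (420x560 float32, mm along the optical axis (not along the pixel's ray), 0 where there is no reading), "fx", "fy", "cx", "cy" (pixels), "R" (3x3) and "t" (3): a world point X has camera coordinates R X + t. Camera axes: x right, y down, z forward; pixel columns grow to the right and rows downward; lengths in mm; the calibration is good to about 2 mm. A picture is of the moment at which its call begins.
- ticket.close_job(): hands the job in; it is judged then, once.
The state is a dict: "t": time; "qpos": joint angles; "qvel": joint speeds; "joint_torque": joint torques, N m; "ee_pos": TCP position; "orientation": TCP orientation; "ft_force": force on the tool from outside, world axes, zero at the start; "moment": the same for the moment, N m; "width": finger opening in mm; "grasp_force": force on a finger pad.
Only numpy, scipy, OpenCV 4.12 (cv2) and the standard library are available. Lean on these libraries where they do the work, as an engineer would, in place of code of your own. Each camera call takes 0.05 s, during which the arm holds its last target. There are 200 camera calls.

## Working session

There is one attempt and no reset: what is moved stays moved. The work goes in short steps, Python scripts to look and compute and a shell command to move; the robot and the scene stay as the last step left them, time stands still between calls to the robot, and variables do not carry over. Pictures are saved under pics/ and viewed, at most 10 in all, crops included, and the job is handed in when it is done.

```bash
mkdir -p pics
cat > h.py <<'E'
import numpy as np, cv2
from workcell import status, eyes, ticket
def grab(n):
    d=eyes.get_image(n); np.savez(f'pics/{n}.npz',**d); return d
def world(d,u,v,z=None):
    """pixel -> world: with z, ray onto plane; else by range"""
    R=np.array(d['R']);t=np.array(d['t'])
    r=np.array([(u-d['cx'])/d['fx'],(v-d['cy'])/d['fy'],1.]); C=-R.T@t; w=R.T@r
    if z is not None: return C+w*(z-C[2])/w[2]
    return C+w*float(d['range_z'][int(round(v)),int(round(u))])
def cloud(d):
    v,u=np.mgrid[:420,:560]; Z=d['range_z']
    P=np.stack([(u-d['cx'])/d['fx']*Z,(v-d['cy'])/d['fy']*Z,Z],-1)
    return (P-np.array(d['t']))@np.array(d['R'])
E
python3 - <<'E'
from h import *
for n in ['top','scene']:
    d=grab(n); cv2.imwrite(f'pics/{n}0.png',d['img'][...,::-1])
    print(n,d['fx'],np.round(-np.array(d['R']).T@np.array(d['t'])))
o=status.get_obs();print(o)
E
```

```text
top 405.924544010439 [ 400.   66. 1054.]
scene 532.214987888944 [1328.  346. 1487.]
{'t': 0.1, 'qpos': array([-1.20099413e+00,  4.23770031e-01,  1.63061596e+00,  5.35867436e-06,
        1.08862415e+00, -1.89671965e-02]), 'qvel': array([-0.00214189, -0.00117203, -0.00164724,  0.00147868,  0.00026065,
        0.00026961]), 'joint_torque': array([ 8.40668326e-04, -5.45616317e+01, -2.74323839e+01,  6.45527872e-02,
        1.87988573e-02, -5.12551264e-05]), 'ee_pos': array([ 236.76382264, -577.86089575,  221.97500211]), 'orientation': array([-3.08105660e+00, -6.06565413e-01,  3.81071777e-04]), 'ft_force': array([-0.3767594 , -0.17928624, -0.62514912]), 'moment': array([ 0.05556586,  0.0109842 , -0.01823232]), 'grasp_force': 0.0, 'width': 88.01259227680741}
```

View pics/top0.png

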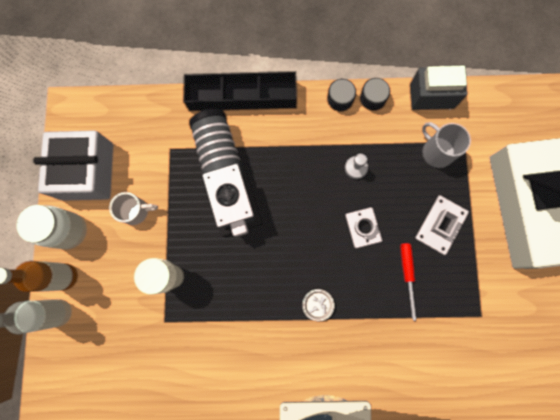

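View pics/scene0.png

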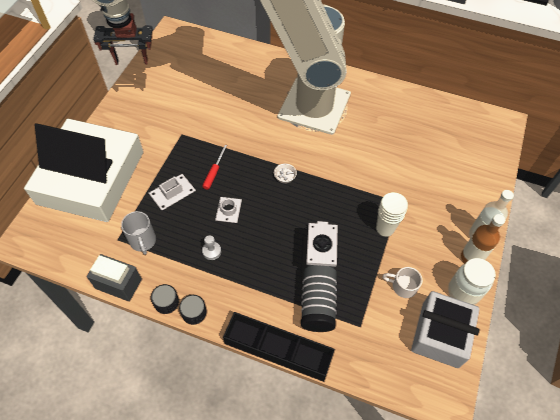

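The top view shows the grinder face centred about (228,195) with the black insert in it. The wanted plate is at (442,225), with the screwdriver at (408,275) and the pitcher at (445,145) near it. The scene view shows the same: face at (322,243), plate at (172,190).

```bash
cat > m.py <<'E'
from h import *
def rect(d,seed,zr,r=110,sat=70,val=110):
    """bright grey pixels whose measured height lies in zr, near the seed: min area rectangle in world xy"""
    P=cloud(d); hsv=cv2.cvtColor(d['img'],cv2.COLOR_RGB2HSV)
    s=P[seed[1],seed[0]] if len(seed)==2 else np.array(seed)
    m=(hsv[...,1]<sat)&(hsv[...,2]>val)&(P[...,2]>zr[0])&(P[...,2]<zr[1])&(np.hypot(P[...,0]-s[0],P[...,1]-s[1])<r)&(d['range_z']>0)
    n,l,st,c=cv2.connectedComponentsWithStats(m.astype(np.uint8)); k=1+np.argmax(st[1:,4]); m=l==k
    Q=P[m]; (c,wh,a)=cv2.minAreaRect(Q[:,:2].astype(np.float32))
    b=cv2.boxPoints((c,wh,a)); e=[b[1]-b[0],b[2]-b[1]]; e=max(e,key=np.linalg.norm)
    return np.round(c,1),np.round(wh,1),round(np.degrees(np.arctan2(e[1],e[0]))%180,1),np.round(np.median(Q[:,2]),1),int(m.sum())
E
python3 - <<'E'
from m import *
T,S=[{k:v for k,v in np.load(f'pics/{n}.npz').items()} for n in ('top','scene')]
for n,d,g,p in (('top',T,(228,182),(428,240)),('scene',S,(322,258),(185,195))):
    P=cloud(d); print(n,'face',P[g[1],g[0]].round(),'plate',P[p[1],p[0]].round())
    print(' grinder',rect(d,g,(108,130),95)); print(' plate',rect(d,p,(-4,14),100)); print(' rim',rect(d,p,(34,56),110))
    m=(np.abs(P[...,2]-130)<14)&(d['img'].max(-1)<70)&(np.hypot(*(np.moveaxis(P[...,:2],-1,0)-P[g[1],g[0],:2,None,None]))<60)
    print(' insert',P[m].mean(0).round(1),np.median(P[m][:,2]),m.sum())
E
```

```text
top face [631. 219. 121.] plate [ 494. -281.    2.]
 grinder (array([601. , 219.5]), array([130.9,  84.1]), np.float32(16.5), np.float64(120.2), 1504)
 plate (array([ 524.9, -313.4]), array([ 89.9, 113.6]), np.float32(148.0), np.float64(4.3), 947)
 rim (array([ 534.6, -319.9]), array([41.2, 61.4]), np.float32(148.5), np.float64(43.3), 202)
 insert [597.9 219.4 125.5] 126.11632019373815 162
scene face [647. 237. 116.] plate [ 533. -270.    1.]
 grinder (array([611.4, 225.3]), array([115.3,  84. ]), np.float32(15.5), np.float64(119.8), 747)
 plate (array([ 533.6, -317.5]), array([ 94.2, 133.9]), np.float32(147.1), np.float64(3.3), 511)
 rim (array([ 535.1, -315.8]), array([50.6, 61.7]), np.float32(148.0), np.float64(41.2), 121)
 insert [609.7 224.2 125.1] 125.34011137915627 154
```

```bash
R='[[30,-28,0,0,0,0],[30,-28,0,0,0,0],[30,-28,0,0,0,0],[30,-28,0,0,0,0],[30,-28,0,0,0,0]]'
python3 -m jog '[[30,-28,0,0,0,0],[30,-28,0,0,0,0],[30,-28,0,0,0,0],[30,-28,0,0,0,0],[30,-28,0,0,0,0]]' 0
python3 -m jog '[[30,-28,0,0,0,0],[30,-28,0,0,0,0],[30,-28,0,0,0,0],[30,-28,0,0,0,0],[30,-28,0,0,0,0]]'
python3 -m jog '[[30,-28,0,0,0,0],[30,-28,0,0,0,0],[30,-28,0,0,0,0],[30,-28,0,0,0,0],[30,-28,0,0,0,0]]'
```

```text
t: 0.52
ee_pos: [322.8, -390.0, 222.3]
orientation: [-3.082, -0.606, 0.0]
ft_force: [0.2, 0.1, 0.6]
width: 58.1
grasp_force: 0.0
t: 0.93
ee_pos: [408.6, -203.6, 222.6]
orientation: [-3.082, -0.606, 0.0]
ft_force: [0.5, 0.1, -0.4]
width: 24.5
grasp_force: 0.0
t: 1.35
ee_pos: [494.4, -17.0, 222.6]
orientation: [3.082, 0.607, -0.0]
ft_force: [0.9, -0.3, 1.2]
width: 0.5
grasp_force: 0.0
```

```bash
python3 -m jog '[[30,-28,0,0,0,0],[30,-28,0,0,0,0],[30,-28,0,0,0,0],[30,-28,0,0,0,0],[30,-28,0,0,0,0]]'
python3 -m jog '[[20,-20,0,0,0,0],[18,-18,0,0,0,0],[0,0,0,0,0,0.1],[0,0,0,0,0,0],[0,0,0,0,0,0]]'
python3 - <<'E'
from h import *
d=grab('wrist'); cv2.imwrite('pics/w1.png',d['img'][...,::-1])
print(status.get_obs()['qpos'],d['fx'],-np.array(d['R']).T@d['t'])
E
```

```text
t: 1.77
ee_pos: [580.1, 169.4, 222.3]
orientation: [3.082, 0.607, -0.001]
ft_force: [0.9, 0.1, -1.0]
width: 0.6
grasp_force: 0.0
t: 2.18
ee_pos: [600.1, 216.8, 222.0]
orientation: [3.108, 0.456, -0.002]
ft_force: [-0.2, -0.8, 0.2]
width: 0.5
grasp_force: 0.0
[ 3.27465855e-01  4.42968851e-01  1.59926522e+00 -1.04705543e-04
  1.10053391e+00  1.60710513e+00] 290.26101866321505 [669.65966831 238.49543052 382.85836471]
```

View pics/w1.png

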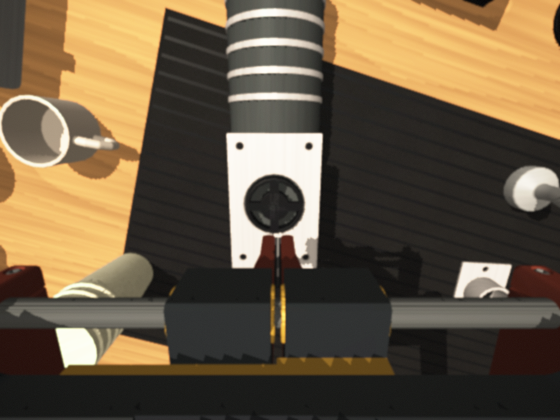

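The wrist view shows the grinder face square to the tool, all four threaded holes at about (239,146), (309,146), (243,257), (306,257), and the insert hub at (274,204).

```bash
cat >> m.py <<'E'
def dark(d,u,v,r=6,pct=0.5):
    """sub-pixel centre of a dark blob near u,v"""
    g=cv2.cvtColor(d['img'],cv2.COLOR_RGB2GRAY).astype(float)[v-r:v+r+1,u-r:u+r+1]
    w=np.clip(g.min()+pct*(np.median(g)-g.min())-g,0,None); y,x=np.mgrid[-r:r+1,-r:r+1]
    return u+(w*x).sum()/w.sum(), v+(w*y).sum()/w.sum()
E
python3 - <<'E'
from m import *
d=dict(np.load('pics/wrist.npz')); P=cloud(d)
print('face z',np.median(P[160:175,245:300,2]),'hub z',np.median(P[200:209,270:279,2]))
px=[dark(d,*p,5) for p in ((239,146),(309,146),(243,257),(306,257))]; W=np.array([world(d,*p,120) for p in px])
print(np.round(px,1),W.round(1)); print('centre',W.mean(0),'sides',np.linalg.norm(W[0]-W[2]),np.linalg.norm(W[1]-W[3]),np.linalg.norm(W[0]-W[1]),np.linalg.norm(W[2]-W[3]))
x=W[0]+W[1]-W[2]-W[3]; print('yaw',np.degrees(np.arctan2(x[1],x[0])))
print('rect',rect(d,(274,170),(108,130),95)); print('hub',world(d,274,204,130))
E
```

```text
face z 118.9584898324916 hub z 125.0856861606597
[[239.3 145.5]
 [308.5 145.7]
 [242.7 256.4]
 [305.3 256.8]] [[644.7 266.5 120. ]
 [662.1 207.6 120. ]
 [542.  236.1 120. ]
 [559.3 176.9 120. ]]
centre [602.04395188 221.75873142 120.        ] sides 107.11715987298479 107.31073202437642 61.44789802374761 61.704151089441424
yaw 16.56260591305034
rect (array([603.7, 222.1]), array([125. ,  84.3]), np.float32(16.6), np.float64(118.9), 7610)
hub [604.64332598 222.34039062 130.        ]
```

```bash
python3 -m jog '[[3,-3.5,20,0,0,0],[0,0,30,0,0,0],[0,0,25,0,0,0],[0,0,10,0,0,0],[0,0,0,0,0,0]]'
python3 -m jog '[[0,0,4,0,0,0],[0,0,3,0,0,0],[0,0,3,0,0,0],[0,0,0,0,0,0]]'
```

```text
t: 2.65
ee_pos: [600.6, 219.6, 135.1]
orientation: [3.108, 0.452, -0.008]
ft_force: [0.1, 0.3, -0.5]
width: 0.2
grasp_force: 0.0
t: 2.98
ee_pos: [602.9, 221.1, 128.3]
orientation: [-3.109, -0.452, -0.002]
ft_force: [-0.7, -0.0, 1.0]
width: 0.3
grasp_force: 0.0
```

```bash
python3 -m jog '[[0,0,2,0,0,0],[0,0,2,0,0,0],[0,0,0,0,0,0]]'
python3 -m jog '[[0,0,2,0,0,0],[0,0,0,0,0,0],[0,0,0,0,0,0]]'
python3 -m jog '[[0,0,2,0,0,0],[0,0,0,0,0,0],[0,0,0,0,0,0]]'
```

```text
t: 3.23
ee_pos: [603.1, 221.3, 124.6]
orientation: [-3.109, -0.452, -0.002]
ft_force: [-0.1, -1.0, 3.6]
width: 0.3
grasp_force: 1.7
t: 3.48
ee_pos: [603.1, 221.3, 122.7]
orientation: [-3.109, -0.452, -0.003]
ft_force: [-0.0, -1.1, 5.3]
width: 0.5
grasp_force: 2.5
t: 3.73
ee_pos: [603.2, 221.3, 120.8]
orientation: [-3.109, -0.452, -0.003]
ft_force: [-0.6, -0.9, 4.1]
width: 0.4
grasp_force: 2.6
```

```bash
python3 -m jog '[[0,0,1,0,0,0],[0,0,0,0,0,0],[0,0,0,0,0,0]]'
python3 -m jog '[[0,0,1,0,0,0],[0,0,0,0,0,0],[0,0,0,0,0,0]]'
```

```text
t: 3.98
ee_pos: [603.2, 221.3, 120.3]
orientation: [-3.109, -0.452, -0.003]
ft_force: [-2.2, -0.6, 8.8]
width: 0.2
grasp_force: 4.7
t: 4.23
ee_pos: [603.2, 221.3, 120.2]
orientation: [-3.109, -0.452, -0.003]
ft_force: [-5.4, -1.7, 16.7]
width: 0.4
grasp_force: 8.0
```

```bash
python3 -m jog '[[0,0,0,0,0,0],[0,0,0,0,0,0],[0,0,0,0,0,0],[0,0,-15,0,0,0],[0,0,-30,0,0,0]]'
python3 -m jog '[[0,0,-40,0,0,0],[0,0,-40,0,0,0],[0,0,-10,0,0,0],[0,0,0,0,0,0],[0,0,0,0,0,0]]' 70
python3 - <<'E'
from m import *
d=grab('wrist'); cv2.imwrite('pics/w2.png',d['img'][...,::-1])
c=np.array(d['R'])@[603,221,120]+d['t']; print(c[:2]/c[2]*d['fx']+[d['cx'],d['cy']])
P=cloud(d); r=np.hypot(P[...,0]-602,P[...,1]-221); f=np.arctan2(P[...,1]-221,P[...,0]-602)
print('hub z',np.median(P[r<12][:,2]),'ring',np.median(P[(r>21)&(r<26)][:,2]),'face',np.median(P[(r>31)&(r<39)][:,2]))
E
```

```text
t: 4.65
ee_pos: [600.3, 220.4, 160.3]
orientation: [3.108, 0.452, -0.009]
ft_force: [-0.1, -0.3, -0.7]
width: 0.4
grasp_force: 0.0
t: 5.07
ee_pos: [602.4, 221.1, 252.8]
orientation: [-3.109, -0.452, -0.001]
ft_force: [0.1, -0.4, -0.6]
width: 30.3
grasp_force: 0.0
[278.57922858 199.31656101]
hub z 118.95502556379164 ring 365.78016913458714 face 356.1084306859855
```

View pics/w2.png

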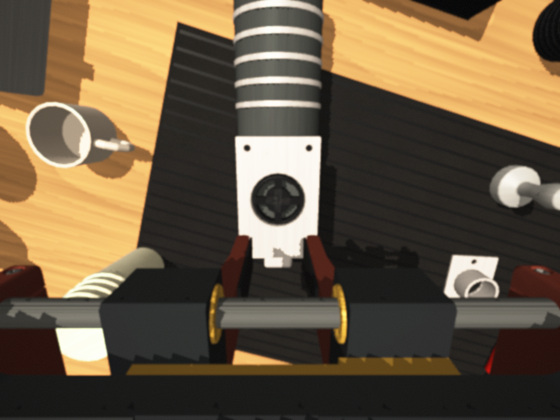

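Hub now reads the same height as the face (118.96 mm in this camera): the insert is home, its centre at (278,199). Now the plate.

```bash
python3 -m jog '[[-15.6,35.5,0,0,0,0],[-15.6,35.5,0,0,0,0],[-15.6,35.5,0,0,0,0],[-15.6,35.5,0,0,0,0],[-15.6,35.5,0,0,0,0]]' 88
python3 -m jog '[[-15.6,35.5,0,0,0,0],[-15.6,35.5,0,0,0,0],[-15.6,35.5,0,0,0,0],[-15.6,35.5,0,0,0,0],[-15.6,35.5,0,0,0,0]]'
python3 -m jog '[[-15.6,35.5,0,0,0,0],[-15.6,35.5,0,0,0,0],[-15.6,35.5,0,0,0,0],[-15.6,35.5,0,0,0,0],[0,0,0,0,0,0.121]]'
python3 -m jog '[[0,0,0,0,0,0.121],[0,0,0,0,0,0.121],[0,0,0,0,0,0.121],[0,0,0,0,0,0.121],[0,0,0,0,0,0.121]]'
python3 -m jog '[[0,0,0,0,0,0.121],[0,0,0,0,0,0],[0,0,0,0,0,0]]'
python3 - <<'E'
from m import *
d=grab('wrist'); cv2.imwrite('pics/w3.png',d['img'][...,::-1])
print('rim',rect(d,(534,-318,0),(32,54),70)); print('plate',rect(d,(534,-318,0),(-6,14),100))
E
```

```text
t: 5.53
ee_pos: [576.3, 27.2, 249.9]
orientation: [-3.108, -0.453, 0.007]
ft_force: [0.2, -0.6, 0.7]
width: 67.7
grasp_force: 0.0
t: 5.95
ee_pos: [552.2, -165.0, 250.0]
orientation: [-3.107, -0.452, 0.006]
ft_force: [1.0, 0.1, -0.3]
width: 88.0
grasp_force: 0.0
t: 6.37
ee_pos: [532.5, -322.9, 249.8]
orientation: [-3.13, -0.261, 0.005]
ft_force: [-0.1, 0.3, 0.3]
width: 88.0
grasp_force: 0.0
t: 6.78
ee_pos: [533.4, -316.9, 249.6]
orientation: [-3.063, 0.69, 0.007]
ft_force: [0.3, 0.6, -0.2]
width: 87.7
grasp_force: 0.0
t: 7.03
ee_pos: [533.8, -317.0, 250.5]
orientation: [-3.021, 0.86, 0.006]
ft_force: [0.1, -0.4, 0.8]
width: 87.7
grasp_force: 0.0
rim (array([ 534.4, -317.7]), array([39.7, 60. ]), np.float32(147.7), np.float64(42.7), 535)
plate (array([ 533.9, -317.2]), array([ 87., 132.]), np.float32(148.2), np.float64(2.9), 3925)
```

View pics/w3.png

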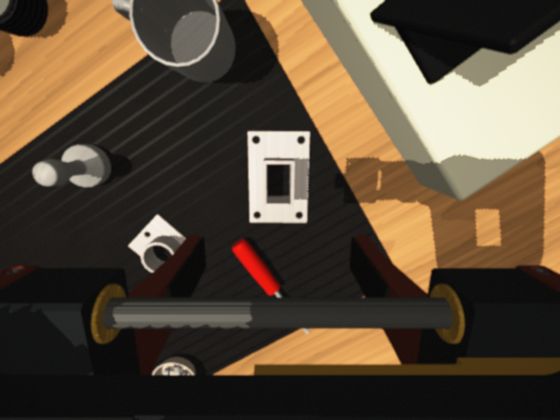

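Plate is square to the tool: holes at about (256,140), (303,139), (257,215), (300,214), collar at (279,180); the screwdriver handle (240,242) is clear of the fingers.

Run:
```python
from m import *
from scipy.spatial.transform import Rotation as Ro
d=dict(np.load('pics/wrist.npz')); o=status.get_obs()
px=[dark(d,*p,5) for p in ((256,140),(303,139),(257,215),(300,214))]; W=np.array([world(d,*p,4) for p in px])
c=W.mean(0); x=W[0]+W[1]-W[2]-W[3]; print(np.round(px,1),W.round(1),c,'yaw',np.degrees(np.arctan2(x[1],x[0])))
print(np.linalg.norm(W[0]-W[2]),np.linalg.norm(W[0]-W[1]))
R=Ro.from_rotvec(o['orientation']); M=R.as_matrix(); print(M.round(4),'yaw tool',np.degrees(np.arctan2(M[1,0],M[0,0])))
print('move in tool',R.inv().apply(np.array([c[0],c[1],12])-o['ee_pos']), o['ee_pos'])
```

```text
[[255.6 139.3]
 [300.6 139.5]
 [256.7 214.5]
 [298.8 214.7]] [[ 596.9 -320.     4. ]
 [ 564.3 -372.3    4. ]
 [ 505.8 -263.     4. ]
 [ 473.1 -315.2    4. ]] [ 534.99044634 -317.60902247    4.        ] yaw -32.03695661300354
107.48773847514461 61.6172090603567
[[ 0.8502 -0.5264 -0.0024]
 [-0.5264 -0.8502  0.0015]
 [-0.0028 -0.     -1.    ]] yaw tool -31.76121437798932
move in tool [ 1.74896783e+00 -6.78823126e-02  2.38935509e+02] [ 534.04065263 -317.10384158  250.93949742]
```

```bash
python3 -m jog '[[1.5,0,38,0,0,0.005],[0,0,40,0,0,0],[0,0,40,0,0,0],[0,0,40,0,0,0],[0,0,30,0,0,0]]' 62
python3 -m jog '[[0,0,20,0,0,0],[0,0,15,0,0,0],[0,0,10,0,0,0],[0,0,5,0,0,0],[0,0,0,0,0,0]]'
python3 -m jog '[[0,0,0,0,0,0],[0,0,0,0,0,0],[0,0,0,0,0,0],[0,0,0,0,0,0],[0,0,0,0,0,0]]' 20
python3 -m jog '[[0,0,0,0,0,0],[0,0,0,0,0,0],[0,0,0,0,0,0],[0,0,0,0,0,0],[0,0,0,0,0,0]]'
```

```text
t: 7.5
ee_pos: [534.3, -317.3, 61.0]
orientation: [-3.018, 0.868, 0.005]
ft_force: [1.1, -0.1, -0.3]
width: 62.3
grasp_force: 0.0
t: 7.92
ee_pos: [535.4, -317.9, 13.6]
orientation: [-3.018, 0.871, 0.003]
ft_force: [0.7, 0.5, 1.0]
width: 62.1
grasp_force: 0.0
t: 8.33
ee_pos: [536.5, -318.8, 15.8]
orientation: [3.017, -0.872, 0.002]
ft_force: [-1.2, 0.5, 5.8]
width: 39.9
grasp_force: 30.0
t: 8.75
ee_pos: [536.5, -318.8, 15.8]
orientation: [3.017, -0.872, 0.002]
ft_force: [-1.1, -0.3, 6.1]
width: 40.0
grasp_force: 30.0
```

```bash
python3 -m jog '[[0,0,-10,0,0,0],[0,0,-15,0,0,0],[0,0,-25,0,0,0],[0,0,-35,0,0,0],[0,0,-35,0,0,0]]'
python3 -m jog '[[0,0,-35,0,0,0],[0,0,-35,0,0,0],[0,0,-35,0,0,0],[0,0,-15,0,0,0],[0,0,0,0,0,0]]'
python3 - <<'E'
from m import *
d=grab('wrist'); cv2.imwrite('pics/w4.png',d['img'][...,::-1])
s=grab('scene'); cv2.imwrite('pics/s4.png',cv2.resize(s['img'][80:290,60:340,::-1],None,fx=2,fy=2))
E
```

```text
t: 9.17
ee_pos: [534.8, -317.5, 135.1]
orientation: [-3.017, 0.873, 0.005]
ft_force: [0.5, -0.5, -3.4]
width: 39.8
grasp_force: 30.0
t: 9.58
ee_pos: [537.7, -319.3, 259.7]
orientation: [3.016, -0.872, 0.012]
ft_force: [1.3, 0.3, -3.5]
width: 39.7
grasp_force: 30.0
```

View pics/w4.png

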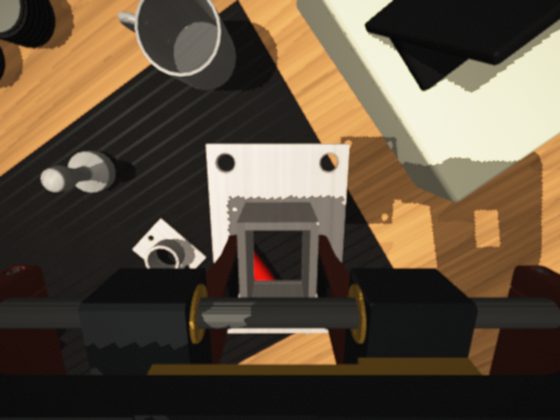

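View pics/s4.png

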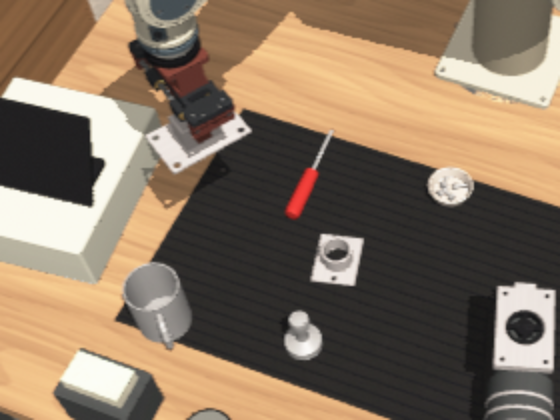

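The plate hangs level in the fingers, its front holes at (225,163) and (328,162) in the wrist view; the second picture confirms it is clear of the counter and nothing else moved.

```bash
cat > held.py <<'E'
from m import *
from scipy.spatial.transform import Rotation as Ro
def held():
    """plate in the tool frame from wrist range + front holes"""
    d=grab('wrist'); o=status.get_obs(); R=Ro.from_rotvec(o['orientation']).as_matrix(); P=cloud(d)
    hsv=cv2.cvtColor(d['img'],cv2.COLOR_RGB2HSV)
    m=np.zeros((420,560),bool); m[148:195,212:343]=1; m&=(hsv[...,1]<70)&(hsv[...,2]>150)&(np.abs(P[...,2]-np.median(P[170:190,260:290,2]))<8)
    Q=P[m]; A=np.c_[Q[:,:2]-Q[:,:2].mean(0),np.ones(len(Q))]; k=np.linalg.lstsq(A,Q[:,2],rcond=None)[0]
    H=[]
    for u,v in ((225,163),(328,162)):
        q=m[v-14:v+15,u-13:u+14].astype(np.uint8); f=1-q; n,l,st,c=cv2.connectedComponentsWithStats(f); i=l[14,13]
        z=k[2]; H.append(world(d,u-13+c[i][0],v-14+c[i][1],z)); print('hole px',c[i]+[u-13,v-14],'area',st[i][4])
    H=np.array(H); mid=H.mean(0); y=H[0]-H[1]; y/=np.linalg.norm(y); x=np.array([y[1],-y[0],0])  # y = plate left, x = forward
    c=mid-54*x; print('top z',k[2].round(1),'slopes',k[:2].round(3),'hole gap',np.linalg.norm(H[0]-H[1]).round(1))
    print('centre',c.round(1),'yaw',np.degrees(np.arctan2(x[1],x[0])).round(2),'in tool',(R.T@(c-o['ee_pos'])).round(1),'ee',o['ee_pos'].round(1),'tool tilt',R[2].round(4))
    return c,x,R,o
E
python3 -c "
from held import *
held()"
```

```text
hole px [225.25274725 162.47252747] area 273
hole px [328.45801527 162.29389313] area 262
top z 241.5 slopes [-0.003  0.003] hole gap 61.5
centre [ 534.1 -316.1  241.5] yaw -32.18 in tool [-1.4 -0.8 11.7] ee [ 534.9 -317.6  253.1] tool tilt [-2.7e-03 -1.0e-04 -1.0e+00]
```

```bash
python3 -m jog '[[-8,-17.6,0,0,0,0],[-16.3,-35.2,0,0,0,0],[-16.3,-35.2,0,0,0,0],[-16.3,-35.2,0,0,0,0],[-16.3,-35.2,0,0,0,0]]'
python3 -m jog '[[-16.3,-35.2,0,0,0,0],[-16.3,-35.2,0,0,0,0],[-16.3,-35.2,0,0,0,0],[-16.3,-35.2,0,0,0,0],[-16.3,-35.2,0,0,0,0]]'
python3 -m jog '[[-16.3,-35.2,0,0,0,0],[-16.3,-35.2,0,0,0,0],[-16.3,-35.2,0,0,0,0],[-16.3,-35.2,0,0,0,0],[-8,-17.6,0,0,0,0]]'
python3 -m jog '[[0,0,0,0,0,-0.12],[0,0,0,0,0,-0.12],[0,0,0,0,0,-0.12],[0,0,0,0,0,-0.12],[0,0,0,0,0,-0.12]]'
python3 -m jog '[[0,0,0,0,0,-0.12],[0,0,0,0,0,-0.08],[0,0,0,0,0,-0.051],[0,0,0,0,0,0],[0,0,0,0,0,0]]'
python3 -m jog '[[0,0,0,0,0,0],[0,0,0,0,0,0],[0,0,0,0,0,0]]'
python3 -c "
from held import *
c,x,R,o=held(); print('to go, tool', R.T@(np.array([602,221.3,135])-c), 'rz',-(np.radians(16.56)-np.arctan2(x[1],x[0])),o['qpos'])"
```

```text
t: 10.15
ee_pos: [557.0, -143.4, 251.9]
orientation: [-3.017, 0.874, 0.008]
ft_force: [0.6, 0.3, -2.9]
width: 39.6
grasp_force: 30.0
t: 10.57
ee_pos: [582.1, 48.8, 252.0]
orientation: [3.016, -0.873, -0.007]
ft_force: [0.4, 0.2, -3.1]
width: 39.6
grasp_force: 30.0
t: 10.98
ee_pos: [605.1, 223.9, 251.7]
orientation: [3.018, -0.869, -0.006]
ft_force: [0.2, -0.5, -3.1]
width: 39.6
grasp_force: 30.0
t: 11.4
ee_pos: [604.8, 219.7, 251.4]
orientation: [3.139, 0.068, -0.008]
ft_force: [-0.8, -0.2, -3.6]
width: 39.7
grasp_force: 30.0
t: 11.82
ee_pos: [605.3, 219.7, 252.3]
orientation: [3.109, 0.448, -0.006]
ft_force: [-0.3, 0.4, -3.2]
width: 39.5
grasp_force: 30.0
t: 12.07
ee_pos: [606.2, 220.0, 254.3]
orientation: [3.109, 0.449, -0.001]
ft_force: [-0.4, -0.6, -2.4]
width: 39.6
grasp_force: 30.0
hole px [225.59302326 162.18604651] area 258
hole px [328.53225806 162.02419355] area 248
top z 241.2 slopes [-0.002  0.001] hole gap 61.4
centre [604.7 220.6 241.2] yaw 16.52 in tool [-1.4 -1.  13.2] ee [606.3 220.  254.5] tool tilt [-3.e-04 -0.e+00 -1.e+00]
to go, tool [ -2.3057515   -1.47192615 106.23981113] rz -0.0006923170741796048 [3.29652516e-01 4.20480319e-01 1.55546681e+00 3.05224333e-05
 1.16599381e+00 1.61323332e+00]
```

```bash
python3 -m jog '[[-2.3,-1.5,15,0,0,0],[0,0,30,0,0,0],[0,0,25,0,0,0],[0,0,15,0,0,0],[0,0,7,0,0,0]]'
python3 -m jog '[[0,0,5,0,0,0],[0,0,4,0,0,0],[0,0,3,0,0,0],[0,0,0,0,0,0],[0,0,0,0,0,0]]'
python3 -m jog '[[0,0,0,0,0,0],[0,0,0,0,0,0],[0,0,0,0,0,0],[0,0,0,0,0,0]]'
python3 - <<'E'
from held import *
c,x,R,o=held(); print('to go, tool', (R.T@(np.array([602,221.3,135])-c)).round(2), o['ft_force'],o['qvel'].round(3))
d=dict(np.load('pics/wrist.npz')); a=cv2.resize(d['img'][110:350,180:380,::-1],None,fx=2,fy=2)
s=grab('scene'); t=grab('top'); b=cv2.resize(s['img'][170:330,240:400,::-1],(360,360)); 
im=np.zeros((480,760,3),np.uint8); im[:480,:400]=a; im[:360,400:]=b; cv2.imwrite('pics/f.png',im)
for n,q in (('top',t),('scene',s)): print(n,rect(q,(602,221,130),(128,142),95))
E
```

```text
t: 12.53
ee_pos: [602.2, 220.3, 160.0]
orientation: [3.108, 0.45, -0.006]
ft_force: [-0.1, -0.2, -2.4]
width: 40.3
grasp_force: 30.0
t: 12.95
ee_pos: [604.2, 221.0, 151.5]
orientation: [-3.109, -0.45, -0.002]
ft_force: [0.3, -0.1, -4.0]
width: 39.6
grasp_force: 30.0
t: 13.28
ee_pos: [603.9, 220.9, 151.0]
orientation: [-3.109, -0.45, -0.001]
ft_force: [-1.1, -0.2, -4.3]
width: 40.1
grasp_force: 30.0
hole px [226.0785124  162.33471074] area 242
hole px [328.53877551 162.12653061] area 245
top z 138.0 slopes [-0.001  0.001] hole gap 61.1
centre [602.3 221.3 138. ] yaw 16.59 in tool [-1.4 -0.8 12.9] ee [603.8 220.9 150.9] tool tilt [ 4.e-04  0.e+00 -1.e+00]
to go, tool [-0.29 -0.13  3.  ] [-0.24502983  0.11006526 -4.03023928] [-0.001  0.003  0.     0.001  0.    -0.002]Traceback (most recent call last):
  File "<stdin>", line 6, in <module>
  File "m.py", line 7, in rect
    n,l,st,c=cv2.connectedComponentsWithStats(m.astype(np.uint8)); k=1+np.argmax(st[1:,4]); m=l==k
                                                                       ~~~~~~~~~^^^^^^^^^^
    return _wrapfunc(a, 'argmax', axis=axis, out=out, **kwds)
    return bound(*args, **kwds)
ValueError: attempt to get argmax of an empty sequence
```

View pics/f.png

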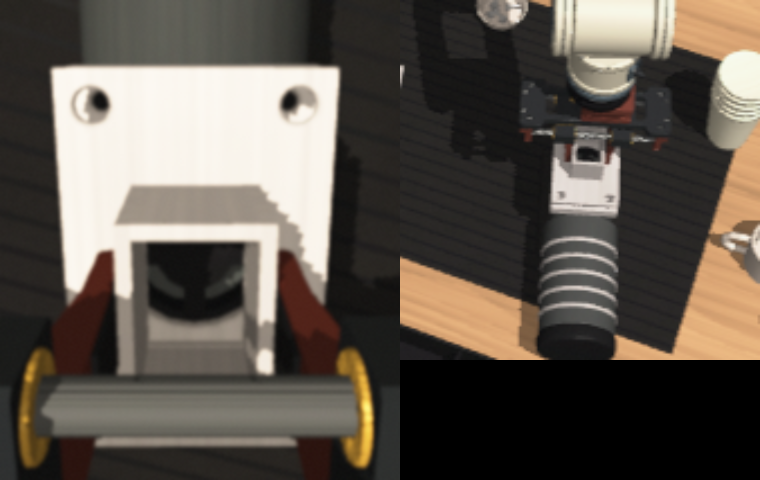

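The threads show through both front plate holes (dark spots near wrist (228,160) and (324,160)), so I can check the alignment directly.

Run:
```python
from m import *
d=dict(np.load('pics/wrist.npz')); 
print('cam',(-d['R'].T@d['t']).round())
for p,h in (((228,160),(226.08,162.33)),((324,160),(328.54,162.13))):
    q=dark(d,*p,5,0.35); print(np.round(q,1),'thread',world(d,*q,120).round(1),'hole',world(d,*h,138).round(1))
```

```text
cam [673. 242. 312.]
[229.6 160.2] thread [644.5 266.5 120. ] hole [645.3 265.9 138. ]
[324.2 160.2] thread [662.1 206.9 120. ] hole [662.8 207.4 138. ]
```

```bash
python3 -m jog '[[-0.5,0,2,0,0,0],[0,0,1,0,0,0],[0,0,0,0,0,0],[0,0,0,0,0,0],[0,0,0,0,0,0]]'
python3 -m jog '[[0,0,0,0,0,0],[0,0,0,0,0,0],[0,0,0,0,0,0],[0,0,0,0,0,0],[0,0,0,0,0,0]]'
python3 - <<'E'
from held import *
c,*_,o=held(); print(o['qvel'].round(3),o['grasp_force'],o['ft_force'])
ok=np.hypot(c[0]-602,c[1]-221.3)<1.5 and 131<c[2]<142
print(ticket.close_job() if ok else 'not closed')
E
```

```text
t: 13.85
ee_pos: [603.3, 220.7, 147.6]
orientation: [-3.109, -0.45, 0.0]
ft_force: [-0.1, -1.1, -2.9]
width: 39.8
grasp_force: 30.0
t: 14.27
ee_pos: [603.3, 220.7, 147.7]
orientation: [-3.109, -0.451, -0.0]
ft_force: [-0.2, 0.1, -3.5]
width: 39.7
grasp_force: 30.0
hole px [226.09876543 162.30452675] area 243
hole px [328.48987854 162.09311741] area 247
top z 134.7 slopes [-0.004  0.   ] hole gap 61.0
centre [601.7 221.1 134.7] yaw 16.59 in tool [-1.4 -0.8 13. ] ee [603.3 220.7 147.7] tool tilt [ 1.e-04 -0.e+00 -1.e+00]
[ 0.001 -0.    -0.001 -0.001 -0.    -0.   ] 29.997381269931793 [-0.21958426  0.27331519 -3.56798192]
the job is handed in; nothing more can be done
None
```

The job is handed in: the insert is fully home, and the plate is held still and level about 11 mm above the grinder's top face, with its two front holes measured within about 1 mm of their threads (the rear pair follows from the measured plate pose); no verdict was returned.

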